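# Put the check weights away in their case

### The job

The scale check is finished, so put the weight set away: each of the three brass check weights into the well that fits it, and the tweezers lying level in the two cradles beside the wells, and only then put the lid on the case, the right way up and fully down all round. The two straight steel picks and the brass levelling foot are not part of the set: leave them where they lie.

Things in the scene. Friction and masses are not known exactly. Their poses are not given: they have to be found in the camera images.
- case: weight case, fixed: grey plate 134 x 182 x 6 mm (x, y, z), on it a black block 112 x 160 mm, top z = 16 mm. Origin: centre of underside. Round wells 5 mm deep (grey floor z = 11) at x = +24 mm: 48 mm wide at y = +46 for the largest weight, 40 mm at y = -6 for the middle, 32 mm at y = -50 for the smallest. At x = -34 two grey U cradles for the tweezers, 10 mm wide, at y = +20 and -28, tops z = 33
- lid: lid, an opaque grey cover 126 x 174 x 42 mm, walls 3 mm, open below; 0.22 kg. Origin: centre of its lower rim, y the long way, z up. On top along y a central black bar handle 70 mm long, 12 mm wide, z = 42 to 63 mm (bar 9 mm thick on two posts). Starts right way up on the table. On the case its rim rests on the grey plate (case z = 6 mm), round the block with 4 mm play; either way round
- weight_200: largest brass check weight, round with a knob on top, 40 mm diameter, 30 mm high, 0.2 kg. Origin: centre of the underside, z up. Grasp it round the body, some 7 mm up, as the lowest 5 mm go into the well
- weight_100: middle brass check weight, round with a knob on top, 33 mm diameter, 24 mm high, 0.1 kg. Origin: centre of the underside, z up. Grasp it round the body, some 7 mm up, as the lowest 5 mm go into the well
- weight_50: smallest brass check weight, round with a knob on top, 25 mm diameter, 19 mm high, 0.05 kg. Origin: centre of the underside, z up. Grasp it round the body, some 7 mm up, as the lowest 5 mm go into the well
- tweezers: steel tweezers lying flat, two arms with a gap between, 128 mm long (x), 14 mm wide (y), 9 mm high, rigid. Origin: centre of underside. Grasp across the arms at the middle. Home: in the cradles, along the case's y, either way round, middle at case y = -4 mm, underside at z = 22 mm (cradle seats 18 mm wide, flaring to 26 mm); fingers fit between the cradles
- pick_long: a single straight dark steel hand pick with knurled middle, 152 mm long (x), 9 mm thick; origin: underside, mid-length. Not part of the set: stays where it lies
- pick_short: the same kind of pick, 125 mm long (x), 9 mm thick; origin: underside, mid-length. Not part of the set: stays where it lies
- levelling_foot: brass levelling foot of a scale: round base 34 mm across, hexagon nut and a threaded stud 10 mm thick, 34 mm high in all; origin: centre of the underside, z up. Not part of the set: stays where it stands

How it is judged:
By the outcome, as a careful person would: the job done as asked, in the order asked, and still so for the second after the job is handed in, with the robot touching nothing.
It also fails if it takes over 118 s, if anything falls off the work surface, if the arm or the gripper's body presses on something with over 40 N, if the wrist force passes 120 N, or if a joint passes its speed limit or range.

### The arm

A 6-joint arm with a two-finger parallel gripper is mounted at the origin on a cart in front of the work surface, level with it; the furniture and walls round the work are solid. World frame = base frame: x ahead of the robot, y to its left, z up, the work surface at z = 0. Lengths are in mm, angles in rad, forces in N, time in s.
With the tool pointing down it reaches from about 350 to 775 mm from the base axis. Payload 7.3 kg.
Tool frame: the origin (TCP) lies at the very end of the fingers, on their centre line; the grasp point (between the pads) lies 19 mm behind it; z points along the fingers, y is the line along which they close (so a half turn about z gives the same grasp; the last joint's range is limited). The gripper opens to 92 mm and grips with 3 to 60 N. Pads are 19 mm wide; open, the fingers measure 130 mm over their backs; the gripper's body (75 mm by 190 mm) begins 47 mm behind the grasp point.
Start: joints at [1.114, 0.342, 1.524, -0, 1.275, -0.146], TCP at [160.541, 499.871, 226.741] pointing down, gripper open.
Joint ranges: [-2.53, 2.53], [-0.77, 2.02], [0.04, 2.7], [-1, 4.14], [0.28, 2.66], [-3.11, 3.11]. Speed limits (rad/s): [2.57, 2.57, 3.14, 3.14, 3.14, 3.14].

### API

Orientations are given as [roll, pitch, yaw] about the fixed x, y, z axes, in that order (R = Rz(yaw) Ry(pitch) Rx(roll)).
In Python, from plant import get_obs, vision, workorder gives the robot as it stands.
- The arm moves only by the shell command python3 -m pendant 'ROWS' [OPENING]. ROWS is a JSON object of lists of equal length, an entry for each row: "dp": the shift along the tool's x, y, z in m, a list of three; "rotation": the turn, a rotation vector about the tool's x, y, z in rad, a list of three. A call has 1 to 8 rows; each row is the pose to reach, as a shift and turn from the pose commanded when the call began, along the tool's axes at that moment; what a row does not reach only later rows make up. A row lasts 1/8 s, in which the tool goes at most 62.5 mm and 10.7 degrees, less where a joint would pass 70% of its speed; a pose out of reach is approached as far as the arm can. A call with a gripper value outside its range is refused whole. OPENING is the finger opening in m, from 0 to 0.0918, set as the call begins (- or left out, the last holds). The fingers move at their own pace and stop on an object; the grip force is fixed at half the most. Time passes only in rows, so rows that repeat a pose let the fingers close. It gives the time, the measured TCP pose, the force, the opening and the grip force at its end, in the units of the state.
- get_obs(): the state, without advancing time (a new reading comes with each control period).
- vision.capture(name): name is "scene" or "side" or "wrist"; returns a dict with "pixels" (384x512x3 uint8, red, green, blue), "vfov" (degrees; the focal length in pixels is half the picture's height over the tangent of half this angle, whatever the lens; pixels are square), "cx", "cy" (the principal point, pixels), "pose" (4x4, takes a point from camera to world coordinates); the wrist camera has in their place "T_tool_cam" (4x4, takes a point from camera to tool coordinates, whose origin is the TCP and whose axes are the flange's). Camera axes: x right, y up, looking along -z (the intrinsics and any distortion apply to the point x, -y, -z); pixel columns grow to the right and rows downward; lengths in mm; the calibration is good to about 2 mm. The wrist camera is an equidistant fisheye: a pixel r from the principal point sees the ray r / f radians off the axis. A picture is of the moment at which its call begins: read the wrist's pose just before it. There is no depth.
- workorder.close_job(): hands the job in; it is judged then, once.
The state is a dict: "time": time; "joint_positions": joint angles; "dq": joint speeds; "tau": joint torques, N m; "tool_pos": TCP position; "tcp_rot": TCP orientation; "contact_force": force on the tool from outside, world axes, zero at the start; "moment": the same for the moment, N m; "grip_width": finger opening in mm; "finger_force": force on a finger pad.
Only numpy, scipy, OpenCV 4.12 (cv2) and the standard library are available. Lean on these libraries where they do the work, as an engineer would, in place of code of your own. Each camera call takes 0.05 s, during which the arm holds its last target. There are 200 camera calls.

## Working session

There is one attempt and no reset: what is moved stays moved. The work goes in short steps, Python scripts to look and compute and a shell command to move; the robot and the scene stay as the last step left them, time stands still between calls to the robot, and variables do not carry over. Pictures are saved under pics/ and viewed, at most 14 in all, crops included, and the job is handed in when it is done.

```bash
ls; mkdir -p pics; python3 - <<'E'
from plant import get_obs, vision, workorder
import cv2,numpy as np
o=get_obs();print(o)
for n in ["scene","side","wrist"]:
    c=vision.capture(n)
    np.save(f"pics/{n}0.npy",c,allow_pickle=True)
    print({k:v for k,v in c.items() if k!="pixels"})
    cv2.imwrite(f"pics/{n}0.png",c["pixels"][:,:,::-1])
E
```

```text
pics
{'time': 0.0, 'joint_positions': array([ 1.11398928e+00,  3.42735823e-01,  1.52503766e+00, -2.41586584e-05,
        1.27540165e+00, -1.46004667e-01]), 'dq': array([ 0.00072854,  0.00027042, -0.00036429, -0.00015653,  0.00042008,
       -0.00112872]), 'tau': array([-1.80172092e-04, -4.31245673e+01, -2.44222605e+01,  7.17851752e-02,
        5.59513690e-02, -1.25742054e-04]), 'tool_pos': array([160.35822148, 499.46996618, 226.03096524]), 'tcp_rot': array([-3.14002365e+00, -2.07374545e-04,  2.83079716e+00]), 'contact_force': array([-0.69245737, -0.1875548 ,  0.09573496]), 'moment': array([-0.04038184, -0.00965434, -0.00651992]), 'finger_force': 0.0, 'grip_width': 91.6139125110189}
{'vfov': 42.92221020669886, 'cx': 262.020724414833, 'cy': 188.4526495718312, 'pose': array([[ 6.04445978e-01,  5.00538203e-01, -6.19763315e-01,
        -1.63280331e+02],
       [-7.96549762e-01,  3.91831993e-01, -4.60408694e-01,
        -4.05217696e+02],
       [ 1.23909545e-02,  7.71964505e-01,  6.35544858e-01,
         7.32099201e+02],
       [ 0.00000000e+00,  0.00000000e+00,  0.00000000e+00,
         1
[... 183 characters left out ...]
12e+02],
       [ 2.55388014e-01,  8.27671343e-01, -4.99737041e-01,
        -3.04033842e+02],
       [ 1.58821261e-02,  5.13216294e-01,  8.58112344e-01,
         7.93740992e+02],
       [ 0.00000000e+00,  0.00000000e+00,  0.00000000e+00,
         1.00000000e+00]])}
{'vfov': 65.70646984690485, 'cx': 254.9625890972005, 'cy': 192.55788022419435, 'T_tool_cam': array([[-1.01864498e-03,  9.53297750e-01,  3.02030399e-01,
         8.31400682e+01],
       [ 9.99999317e-01,  1.14393926e-03, -2.37957656e-04,
         3.73603224e-01],
       [-5.72348931e-04,  3.02029951e-01, -9.53298265e-01,
        -1.58277778e+02],
       [ 0.00000000e+00,  0.00000000e+00,  0.00000000e+00,
         1.00000000e+00]])}
```

View pics/scene0.png

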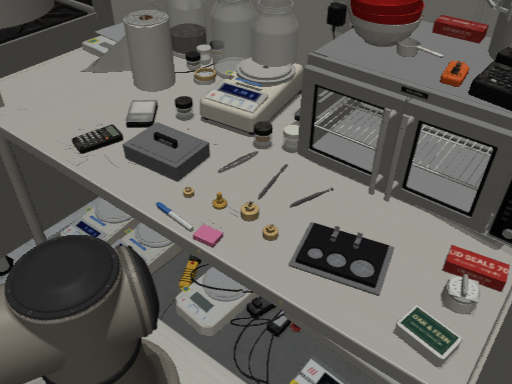

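View pics/side0.png

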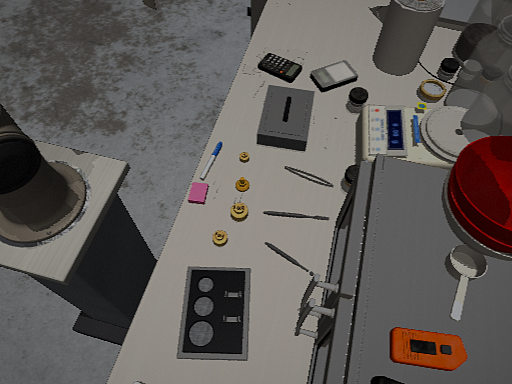

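The side view shows the case at about (214,312), the lid at (287,118), round brass objects at (244,157), (242,185), (239,211) and (220,237), and three slim tools at (308,175), (296,215) and (290,257). I'll zoom in to tell them apart.

```bash
cat > h.py <<'E'
import numpy as np,cv2
from plant import get_obs,vision
from scipy.spatial.transform import Rotation as R
def f(c): return c["pixels"].shape[0]/2/np.tan(np.radians(c["vfov"])/2)
def ray(c,uv,T=None,fish=False):
    uv=np.atleast_2d(uv).astype(float)-[c["cx"],c["cy"]]
    if fish:
        r=np.linalg.norm(uv,axis=1)+1e-9; th=r/f(c)
        d=np.c_[uv[:,0]/r*np.sin(th),-uv[:,1]/r*np.sin(th),-np.cos(th)]
    else: d=np.c_[uv[:,0]/f(c),-uv[:,1]/f(c),-np.ones(len(uv))]
    T=c["pose"] if T is None else T
    return T[:3,3],d@T[:3,:3].T
def plane(c,uv,z,T=None,fish=False):
    o,d=ray(c,uv,T,fish); return o+d*((z-o[2])/d[:,2])[:,None]
def toolT(o):
    T=np.eye(4);T[:3,:3]=R.from_euler("xyz",o["tcp_rot"]).as_matrix();T[:3,3]=o["tool_pos"];return T
def wrist():
    o=get_obs();c=vision.capture("wrist");return c,toolT(o)@c["T_tool_cam"]
def proj(c,P,T=None,fish=False):
    T=c["pose"] if T is None else T
    q=(np.atleast_2d(P)-T[:3,3])@T[:3,:3]; q=q*[1,-1,-1]
    if fish:
        r=np.linalg.norm(q[:,:2],axis=1)+1e-9; return q[:,:2]/r[:,None]*(f(c)*np.arctan2(r,q[:,2]))[:,None]+[c["cx"],c["cy"]]
    return q[:,:2]/q[:,2:]*f(c)+[c["cx"],c["cy"]]
E
python3 - <<'E'
from h import *
s=np.load("pics/side0.npy",allow_pickle=True).item()
g=np.load("pics/scene0.npy",allow_pickle=True).item()
a=s["pixels"][130:365,165:345,::-1]
cv2.imwrite("pics/sidecrop.png",cv2.resize(a,None,fx=2.5,fy=2.5,interpolation=3))
b=g["pixels"][110:300,110:410,::-1]
cv2.imwrite("pics/scenecrop.png",cv2.resize(b,None,fx=2.6,fy=2.6,interpolation=3))
for n,uv in dict(a=(244,157),b=(242,185),c=(239,211),d=(220,237),case=(214,312),lid=(287,118),t1=(308,175),t2=(296,215),t3=(290,257)).items(): print(n,plane(s,uv,5)[0].round())
for n,uv in dict(a=(188,191),b=(220,202),c=(250,211),d=(270,231),lid=(166,150),t1=(238,161),t2=(273,180),t3=(312,197)).items(): print(n,plane(g,uv,5)[0].round())
E
```

```text
a [428. 247.   5.]
b [446. 165.   5.]
c [459.  96.   5.]
d [437.  22.   5.]
case [ 475. -137.    5.]
lid [504. 402.   5.]
t1 [594. 236.   5.]
t2 [589. 120.   5.]
t3 [597.  16.   5.]
a [432. 251.   5.]
b [449. 167.   5.]
c [467.  95.   5.]
d [443.  22.   5.]
lid [517. 411.   5.]
t1 [595. 235.   5.]
t2 [587. 120.   5.]
t3 [592.  12.   5.]
```

View pics/sidecrop.png

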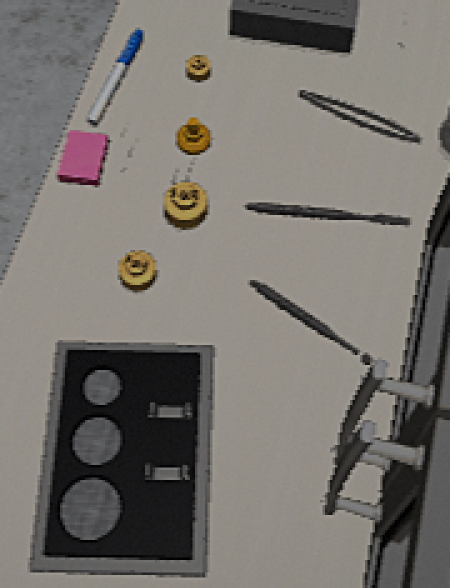

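View pics/scenecrop.png

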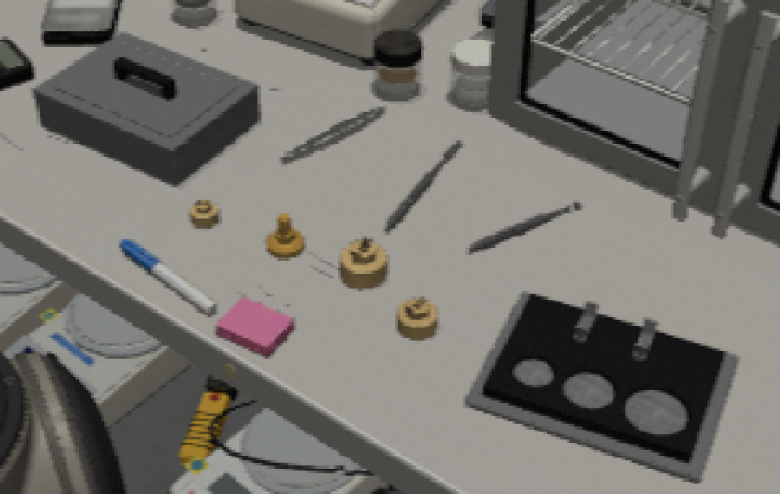

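The sandbox views show weight_50 (a), the foot with its thin stud (b), weight_200 (c), weight_100 (d), the two-armed tweezers (t1), and the case with its large well toward −y, so its yaw is about π. Next I'll move the wrist camera over the middle.

```bash
python3 -m pendant '{"dp":[[-0.05,-0.03,0],[-0.10,-0.06,0],[-0.155,-0.09,0],[-0.21,-0.12,0],[-0.26,-0.15,0],[-0.31,-0.18,0],[-0.36,-0.205,0],[-0.412,-0.235,0]],"rotation":[[0,0,0.15],[0,0,0.31],[0,0,0.47],[0,0,0.63],[0,0,0.79],[0,0,0.95],[0,0,1.11],[0,0,1.26]]}' 
python3 -m pendant '{"dp":[[0,0,0],[0,0,0]],"rotation":[[0,0,0],[0,0,0]]}'
python3 - <<'E'
from h import *
o=get_obs();print(o["tool_pos"],o["tcp_rot"])
c,T=wrist();np.save("pics/w1.npy",(c,T),allow_pickle=True)
cv2.imwrite("pics/w1.png",cv2.resize(c["pixels"][:,:,::-1],(800,600),interpolation=3))
for n in["scene","side"]:np.save(f"pics/{n}1.npy",vision.capture(n),allow_pickle=True)
E
```

```text
time: 1.15
tool_pos: [481.9, 148.7, 226.6]
tcp_rot: [-3.142, -0.0, 1.566]
contact_force: [1.3, 0.5, -0.5]
grip_width: 91.7
finger_force: 0.0
time: 1.4
tool_pos: [480.3, 150.3, 226.3]
tcp_rot: [-3.14, -0.0, 1.571]
contact_force: [0.9, -0.7, -0.4]
grip_width: 91.6
finger_force: 0.0
[480.34044116 150.27090606 226.30031471] [-3.14020152e+00 -3.20000370e-04  1.57115636e+00]Traceback (most recent call last):
  File "<stdin>", line 3, in <module>
    arr = np.asanyarray(arr)
ValueError: setting an array element with a sequence. The requested array has an inhomogeneous shape after 1 dimensions. The detected shape was (2,) + inhomogeneous part.
```

```bash
cat >> h.py <<'E'
def snap(n):
    c,T=wrist();c["T"]=T;np.save(f"pics/{n}.npy",c,allow_pickle=True)
    cv2.imwrite(f"pics/{n}.png",cv2.resize(c["pixels"][:,:,::-1],(800,600),interpolation=3));return c
def brass(c):
    h=cv2.cvtColor(c["pixels"],cv2.COLOR_RGB2HSV)
    m=cv2.inRange(h,(10,70,60),(32,255,255));m=cv2.morphologyEx(m,cv2.MORPH_CLOSE,np.ones((5,5)))
    n,l,st,ce=cv2.connectedComponentsWithStats(m)
    return [(ce[i].round(1),st[i]) for i in range(1,n) if st[i,4]>40]
E
python3 - <<'E'
from h import *
c=snap("w1")
for ce,s in brass(c): print(ce,s,plane(c,ce,8,c["T"],True)[0].round(1))
for n in["scene","side"]:
    q=np.load(f"pics/{n}0.npy",allow_pickle=True).item()
    print(n)
    for ce,s in brass(q):
        p=plane(q,ce,8)[0].round(1)
        if 380<p[0]<520 and -50<p[1]<300: print(ce,s[4],p)
E
```

```text
[215.3  97.4] [208  89  16  14  91] [429.2 239.5   8. ]
[229.  153.9] [217 142  25  25 492] [445.5 166.6   8. ]
[240.2 210.5] [226 195  29  31 635] [458.9  88.9   8. ]
[225.  255.9] [215 246  22  22 348] [435.4  17.8   8. ]
[111.8 276.7] [104 256  21  43 467] [242.3 -31.7   8. ]
[398.3 276.7] [386 256  21  43 462] [715.8 -31.    8. ]
[363.  315.4] [ 242  295  226   33 1773] [ 666.3 -108.6    8. ]
[367.  372.7] [358 364  14  20 124] [ 714.4 -281.9    8. ]
scene
[188.2 192. ] 91 [427.6 245.6   8. ]
[219.2 201.6] 163 [446.1 167.2   8. ]
[249.3 211.3] 273 [462.4  93.5   8. ]
[270.  232.1] 200 [438.   18.7   8. ]
side
[243.8 155.6] 64 [427.4 248.5   8. ]
[242.1 184.1] 140 [446.5 166.2   8. ]
[238.7 211.3] 256 [459.4  93.2   8. ]
[219.5 237.1] 175 [436.5  20.    8. ]
```

View pics/w1.png

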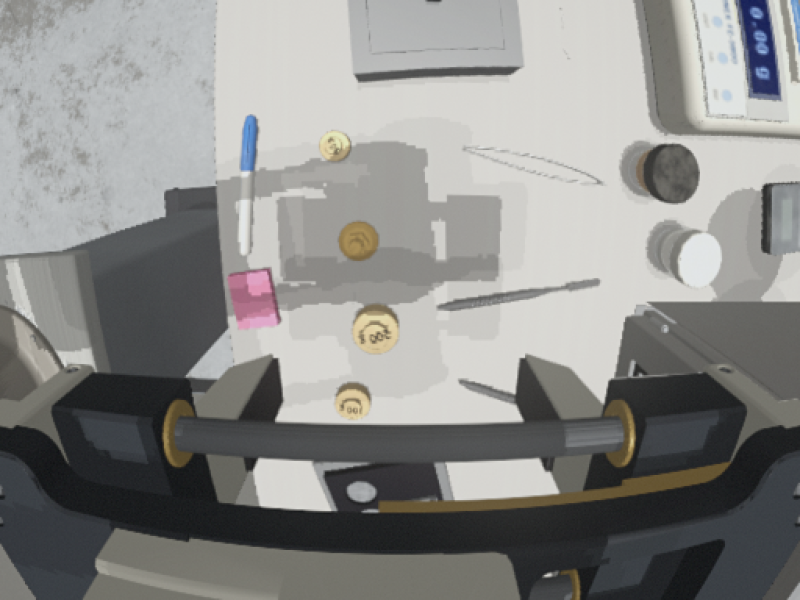

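```bash
python3 - <<'E'
from h import *
w=np.load("pics/w1.npy",allow_pickle=True).item()
G=np.load("pics/scene0.npy",allow_pickle=True).item();S=np.load("pics/side0.npy",allow_pickle=True).item()
def tri(rs):
    A=np.zeros((3,3));b=np.zeros(3)
    for o,d in rs:
        d=d[0]/np.linalg.norm(d[0]);P=np.eye(3)-np.outer(d,d);A+=P;b+=P@o
    x=np.linalg.solve(A,b);return x.round(1),[np.linalg.norm(np.cross(x-o,d[0]/np.linalg.norm(d[0]))).round(1) for o,d in rs]
for n,a,b,c in [("50",(188.2,192),(243.8,155.8),(214.5,93.5)),("200",(249.3,211.3),(238.7,211.3),(240.2,210.5)),("100",(270,232.1),(219.5,237.1),(225,255.9)),("foot",(219.2,201.6),(242.1,184.1),(229,153.9))]:
    print(n,tri([ray(G,a),ray(S,b),ray(w,c,w["T"],True)]))
for nm,q,box in [("scene",G,(285,215,400,300)),("side",S,(170,255,260,365))]:
    x0,y0,x1,y1=box;g=q["pixels"][y0:y1,x0:x1].max(2)
    m=(g<45).astype(np.uint8);m=cv2.morphologyEx(m,cv2.MORPH_OPEN,np.ones((3,3)));cs,_=cv2.findContours(m,0,2)
    k=max(cs,key=cv2.contourArea);p=cv2.approxPolyDP(cv2.convexHull(k),6,True)[:,0]+[x0,y0]
    P=plane(q,p,16);print(nm,p.tolist(),P.round(1).tolist(),P.mean(0).round(1),cv2.minAreaRect(P[:,:2].astype(np.float32)))
    m2=((g>60)&(cv2.dilate(m,np.ones((3,3)))>=0)).astype(np.uint8)
    hull=np.zeros_like(m);cv2.fillConvexPoly(hull,(p-[x0,y0]).astype(np.int32),1);m2&=cv2.erode(hull,np.ones((5,5)))
    n,l,st,ce=cv2.connectedComponentsWithStats(m2)
    for i in range(1,n):
        if st[i,4]>60: print(st[i],plane(q,ce[i]+[x0,y0],12)[0].round(1))
# tweezers in wrist
p=plane(w,np.array([[465,148],[600,183]])*0.64,5,w["T"],True);print("tw",p.round(1))
# lid front top corners
p=plane(w,np.array([[355,73],[520,65]])*0.64,42,w["T"],True);print("lid",p.round(1))
E
```

```text
50 (array([427.9, 245.4,   9.1]), [np.float64(0.9), np.float64(1.4), np.float64(1.0)])
200 (array([459.4,  90.9,  11.9]), [np.float64(0.4), np.float64(0.7), np.float64(0.5)])
100 (array([436.4,  18.6,   9.7]), [np.float64(0.9), np.float64(0.8), np.float64(0.8)])
foot (array([446. , 166.7,   8. ]), [np.float64(0.4), np.float64(0.7), np.float64(0.5)])
scene [[314, 224], [387, 245], [374, 286], [296, 261]] [[508.5, -45.2, 16.0], [547.6, -195.7, 16.0], [435.9, -223.7, 16.0], [398.1, -73.8, 16.0]] [ 472.5 -134.6   16. ] ((472.331298828125, -134.87997436523438), (115.17176818847656, 155.47775268554688), 14.543191909790039)
[ 23  33  15  11 121] [442.1 -90.   12. ]
[ 42  39  19  13 202] [ 452.2 -133.    12. ]
[ 65  45  25  17 322] [ 464.3 -183.6   12. ]
side [[244, 271], [241, 353], [184, 352], [192, 270]] [[511.0, -43.5, 16.0], [549.2, -198.7, 16.0], [445.6, -224.5, 16.0], [405.7, -69.7, 16.0]] [ 477.8 -134.1   16. ] ((477.6235046386719, -134.16529846191406), (108.49555969238281, 159.91741943359375), 13.974177360534668)
[ 29  23  14  14 159] [441.6 -90.5  12. ]
[ 24  42  19  19 279] [ 451.7 -133.5   12. ]
[56 61 15  6 66] [ 515.8 -142.4   12. ]
[ 19  66  24  25 457] [ 464. -184.   12.]
tw [[532.7 243.2   5. ]
 [652.6 220.2   5. ]]
lid [[447.5 298.   42. ]
 [568.5 307.7  42. ]]
```

Both fixed views agree on the wells: (464.2,−183.8), (452,−133.2) and (441.8,−90.2). That puts the case centre at (476.8,−133.4) with yaw −166.5°. I'll pick weight_200 first.

```bash
python3 -m pendant '{"dp":[[-0.03,-0.01,0.02],[-0.059,-0.021,0.06],[-0.059,-0.021,0.11],[-0.059,-0.021,0.16],[-0.059,-0.021,0.19],[-0.059,-0.021,0.21],[-0.059,-0.021,0.218],[-0.059,-0.021,0.218]],"rotation":[[0,0,0],[0,0,0],[0,0,0],[0,0,0],[0,0,0],[0,0,0],[0,0,0],[0,0,0]]}' 0.06
python3 -m pendant '{"dp":[[0,0,0],[0,0,0],[0,0,0],[0,0,0]],"rotation":[[0,0,0],[0,0,0],[0,0,0],[0,0,0]]}' 0.03
python3 - <<'E'
from h import *
c=snap("w2")
E
```

```text
time: 2.5
tool_pos: [459.7, 91.9, 8.9]
tcp_rot: [-3.142, -0.0, 1.572]
contact_force: [0.2, -0.5, -0.3]
grip_width: 59.8
finger_force: 0.0
time: 3.0
tool_pos: [460.3, 91.2, 9.3]
tcp_rot: [3.141, -0.0, 1.571]
contact_force: [-1.0, 0.6, 6.0]
grip_width: 39.3
finger_force: 30.0
```

View pics/w2.png

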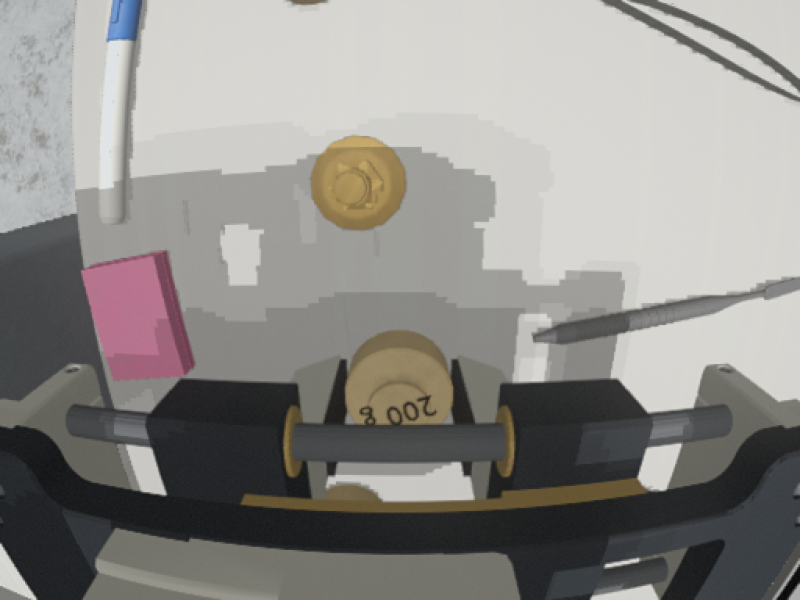

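Weight_200 is between the pads: the body's edges are at px (347,~400) and (452,~400), and the opening reads 39.3. I'll compute its offset along the pad.

```bash
python3 - <<'E'
from h import *
c=np.load("pics/w2.npy",allow_pickle=True).item()
for uv,z in [((399,331),18),((399,331),22),((347,392),20),((451,392),20),((399,382),30),((399,382),26)]:
    print(uv,z,plane(c,np.array(uv)*.64,z,c["T"],True)[0].round(1))
print(c["T"][:3,3])
E
```

```text
(399, 331) 18 [459.7 115.8  18. ]
(399, 331) 22 [459.7 117.3  22. ]
(347, 392) 20 [440.8  92.8  20. ]
(451, 392) 20 [478.5  92.7  20. ]
(399, 382) 30 [459.6 102.2  30. ]
(399, 382) 26 [459.6 100.1  26. ]
[459.38234365 174.01841136 167.62584181]
```

```bash
python3 -m pendant '{"dp":[[0,0,-0.04],[-0.02,0,-0.07],[-0.07,0,-0.07],[-0.125,0.001,-0.07],[-0.18,0.002,-0.07],[-0.23,0.003,-0.07],[-0.265,0.004,-0.06],[-0.275,0.004,-0.05]],"rotation":[[0,0,0],[0,0,0],[0,0,-0.05],[0,0,-0.1],[0,0,-0.15],[0,0,-0.2],[0,0,-0.235],[0,0,-0.235]]}'
python3 -m pendant '{"dp":[[0,0,0],[0,0,0]],"rotation":[[0,0,0],[0,0,0]]}'
python3 - <<'E'
from h import *
c=snap("w3")
E
```

```text
time: 4.05
tool_pos: [463.7, -185.8, 58.2]
tcp_rot: [3.141, 0.0, 1.803]
contact_force: [0.2, -0.3, -1.4]
grip_width: 39.1
finger_force: 30.0
time: 4.3
tool_pos: [463.8, -182.6, 58.7]
tcp_rot: [-3.141, -0.001, 1.807]
contact_force: [0.2, 1.0, -1.6]
grip_width: 39.1
finger_force: 30.0
```

View pics/w3.png

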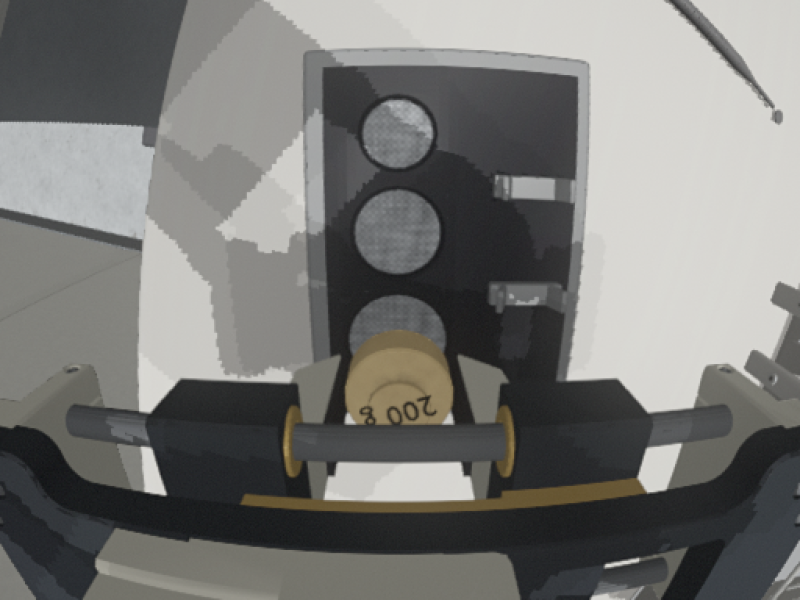

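The wells line up with the tool axis: small at (398,133), middle at (398,232), and the visible edge of the large one at (397,295). The weight is at (400,385). I'll check the lengthwise position.

```bash
python3 - <<'E'
from h import *
c=np.load("pics/w3.npy",allow_pickle=True).item()
for uv,z in [((398,133),11),((398,232),11),((397,295),11)]:
    print(uv,z,plane(c,np.array(uv)*.64,z,c["T"],True)[0].round(1))
print(c["T"][:3,3])
E
```

```text
(398, 133) 11 [441. -91.  11.]
(398, 232) 11 [ 451.2 -134.    11. ]
(397, 295) 11 [ 457.6 -162.7   11. ]
[ 443.90563704 -102.12105097  217.02167179]
```

```bash
python3 -m pendant '{"dp":[[-0.0005,0,0.015],[-0.0005,0,0.028],[-0.0005,0,0.036],[-0.0005,0,0.038],[-0.0005,0,0.038]],"rotation":[[0,0,0],[0,0,0],[0,0,0],[0,0,0],[0,0,0]]}'
python3 -m pendant '{"dp":[[0,0,0],[0,0,0],[0,0,-0.03],[0,0,-0.08],[0,0,-0.13]],"rotation":[[0,0,0],[0,0,0],[0,0,0],[0,0,0],[0,0,0]]}' 0.055
python3 - <<'E'
from h import *
c=vision.capture("side");print([(ce,s,plane(c,ce,20)[0].round(1)) for ce,s in brass(c) if 170<ce[0]<260])
cv2.imwrite("pics/s4.png",cv2.resize(c["pixels"][140:370,160:350,::-1],None,fx=2.5,fy=2.5,interpolation=3))
E
```

```text
time: 4.97
tool_pos: [464.0, -184.3, 20.6]
tcp_rot: [-3.142, -0.0, 1.806]
contact_force: [0.3, 0.5, -1.5]
grip_width: 39.4
finger_force: 30.0
time: 5.6
tool_pos: [463.9, -184.3, 152.1]
tcp_rot: [-3.142, -0.0, 1.806]
contact_force: [1.2, -0.1, -0.4]
grip_width: 54.7
finger_force: 0.0
[(array([243.8, 155.8]), array([239, 152,  10,  10,  67], dtype=int32), array([430.1, 239.4,  20. ])), (array([242.1, 184.2]), array([235, 177,  15,  15, 141], dtype=int32), array([448.9, 158.7,  20. ])), (array([220.5, 238.8]), array([213, 232,  14,  15, 123], dtype=int32), array([442.3,  11.8,  20. ])), (array([199. , 334.4]), array([190, 325,  21,  20, 289], dtype=int32), array([ 462.9, -188.1,   20. ]))]
```

View pics/s4.png

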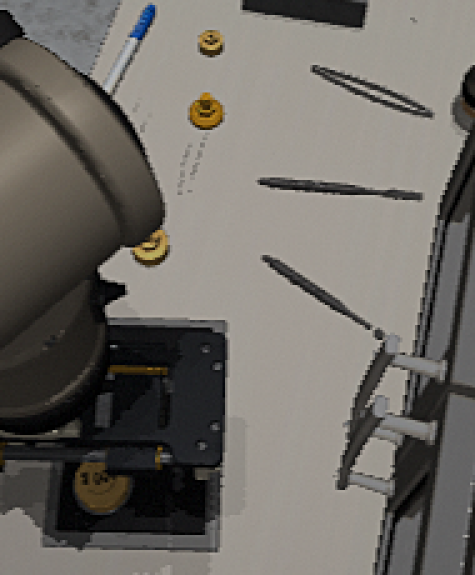

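Weight_200 appears to be in its well; I'll check it from the wrist later. Next is weight_100.

```bash
python3 -m pendant '{"dp":[[0.045,0.004,0],[0.095,0.009,0.01],[0.145,0.014,0.03],[0.185,0.018,0.06],[0.204,0.0205,0.09],[0.204,0.0205,0.12],[0.204,0.0205,0.138],[0.204,0.0205,0.144]],"rotation":[[0,0,0.05],[0,0,0.1],[0,0,0.15],[0,0,0.2],[0,0,0.235],[0,0,0.235],[0,0,0.235],[0,0,0.235]]}' 0.05
python3 -m pendant '{"dp":[[0,0,0],[0,0,0],[0,0,0],[0,0,0]],"rotation":[[0,0,0],[0,0,0],[0,0,0],[0,0,0]]}' 0.022
python3 - <<'E'
from h import *
c=snap("w5")
h=c["pixels"][190:290,190:320,::-1];cv2.imwrite("pics/w5c.png",cv2.resize(h,None,fx=4,fy=4,interpolation=3))
E
```

```text
time: 6.65
tool_pos: [436.0, 18.9, 5.9]
tcp_rot: [-3.14, -0.0, 1.571]
contact_force: [-0.5, -0.4, 0.2]
grip_width: 49.8
finger_force: 0.0
time: 7.15
tool_pos: [437.2, 18.7, 7.4]
tcp_rot: [3.14, 0.0, 1.571]
contact_force: [0.8, -0.4, 5.4]
grip_width: 32.3
finger_force: 30.0
```

View pics/w5c.png

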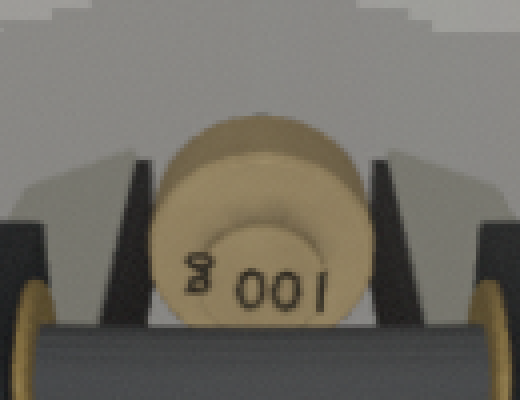

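The weight is centred between the pads at crop px (262,~240). Now I'll carry it over the middle well.

```bash
python3 -m pendant '{"dp":[[0,0,-0.04],[-0.02,0.002,-0.07],[-0.06,0.006,-0.07],[-0.10,0.01,-0.07],[-0.135,0.013,-0.06],[-0.1525,0.0148,-0.05],[-0.1525,0.0148,-0.05],[-0.1525,0.0148,-0.05]],"rotation":[[0,0,0],[0,0,-0.04],[0,0,-0.1],[0,0,-0.15],[0,0,-0.2],[0,0,-0.235],[0,0,-0.235],[0,0,-0.235]]}'
python3 - <<'E'
from h import *
c=np.load("pics/w5.npy",allow_pickle=True).item()
print("rear foot",plane(c,(255.5,218.8),0,c["T"],True)-[0,16.5,0],"mid",plane(c,(255.5,250.8),17,c["T"],True))
c=snap("w6")
cv2.imwrite("pics/w6c.png",cv2.resize(c["pixels"][40:300,180:390,::-1],None,fx=2.3,fy=2.3,interpolation=3))
E
```

```text
time: 8.2
tool_pos: [451.0, -133.0, 56.8]
tcp_rot: [-3.141, -0.001, 1.805]
contact_force: [-0.0, -0.1, -0.4]
grip_width: 32.0
finger_force: 30.0
rear foot [[436.63449052  15.99049363   0.        ]] mid [[436.57387383  19.83479802  17.        ]]
```

View pics/w6c.png

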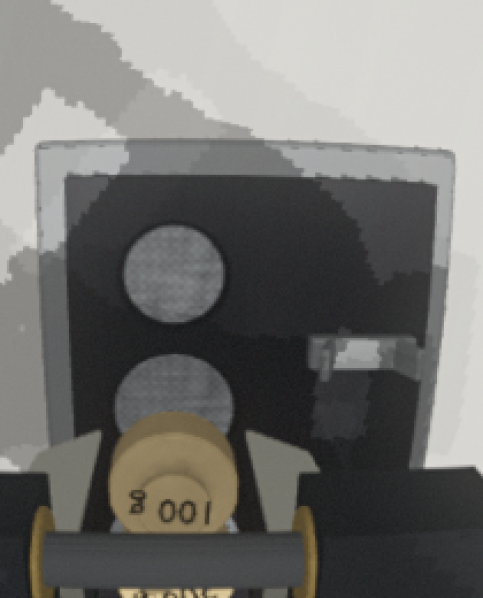

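```bash
python3 -m pendant '{"dp":[[0,0,0.015],[0,0,0.028],[0,0,0.036],[0,0,0.038],[0,0,0.038]],"rotation":[[0,0,0],[0,0,0],[0,0,0],[0,0,0],[0,0,0]]}'
python3 -m pendant '{"dp":[[0,0,0],[0,0,0],[0,0,-0.03],[0,0,-0.08],[0,0,-0.13]],"rotation":[[0,0,0],[0,0,0],[0,0,0],[0,0,0],[0,0,0]]}' 0.046
python3 -m pendant '{"dp":[[0.03,0.005,0],[0.085,0.015,0],[0.14,0.025,0],[0.20,0.035,0],[0.255,0.045,0],[0.31,0.055,0],[0.36,0.064,0],[0.373,0.0655,0]],"rotation":[[0,0,0.02],[0,0,0.05],[0,0,0.08],[0,0,0.12],[0,0,0.16],[0,0,0.2],[0,0,0.235],[0,0,0.235]]}' 0.046
python3 - <<'E'
from h import *
for n in["side","scene"]:
    c=vision.capture(n)
    cr=c["pixels"][245:370,165:265,::-1] if n=="side" else c["pixels"][210:300,285:405,::-1]
    cv2.imwrite(f"pics/{n}7.png",cv2.resize(cr,(480,600) if n=="side" else (600,450),interpolation=3))
E
```

```text
time: 8.88
tool_pos: [451.4, -133.6, 18.8]
tcp_rot: [3.141, 0.0, 1.806]
contact_force: [-0.0, -0.3, -1.1]
grip_width: 32.1
finger_force: 30.0
time: 9.5
tool_pos: [451.1, -133.6, 150.2]
tcp_rot: [-3.141, -0.0, 1.806]
contact_force: [1.0, -0.7, -0.4]
grip_width: 46.2
finger_force: 0.0
time: 10.5
tool_pos: [427.6, 246.8, 148.8]
tcp_rot: [3.141, -0.001, 1.574]
contact_force: [-0.6, 0.5, -0.7]
grip_width: 46.1
finger_force: 0.0
```

View pics/side7.png

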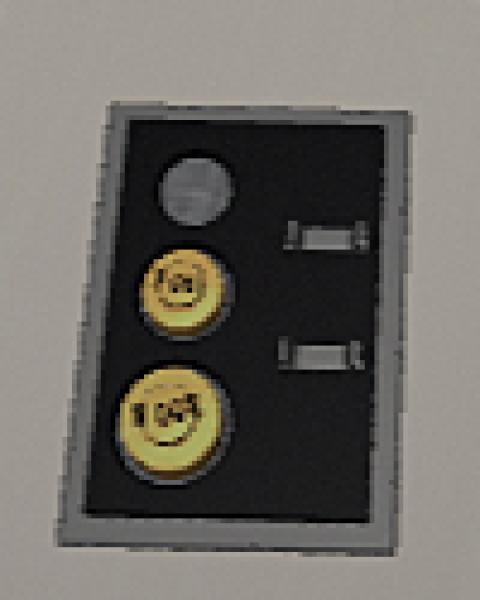

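The picture shows both weights seated inside their wells, at (182,290) and (170,425), with dark rim visible all round. Next is weight_50.

```bash
python3 -m pendant '{"dp":[[-0.001,0,0.03],[-0.001,0,0.07],[-0.001,0,0.11],[-0.001,0,0.13],[-0.001,0,0.139],[-0.001,0,0.142],[-0.001,0,0.142]],"rotation":[[0,0,0],[0,0,0],[0,0,0],[0,0,0],[0,0,0],[0,0,0],[0,0,0]]}' 0.046
python3 -m pendant '{"dp":[[0,0,0],[0,0,0],[0,0,0],[0,0,0]],"rotation":[[0,0,0],[0,0,0],[0,0,0],[0,0,0]]}' 0.015
python3 - <<'E'
from h import *
c=snap("w8")
h=cv2.cvtColor(c["pixels"],cv2.COLOR_RGB2HSV)
for v in range(205,275,5):
    row=h[v,225:290]; i=np.where((row[:,1]>55)&(row[:,0]>8)&(row[:,0]<35))[0]
    print(v,len(i),(i.min()+225,i.max()+225) if len(i) else "", h[v,255])
E
```

```text
time: 11.48
tool_pos: [428.7, 243.1, 7.4]
tcp_rot: [3.14, -0.0, 1.57]
contact_force: [0.4, -0.2, 1.2]
grip_width: 45.8
finger_force: 0.0
time: 11.98
tool_pos: [428.3, 243.5, 7.1]
tcp_rot: [3.141, -0.0, 1.571]
contact_force: [-1.3, -0.3, 4.7]
grip_width: 24.2
finger_force: 30.0
205 0  [ 18   9 138]
210 0  [ 24   9 138]
215 0  [ 23   7 137]
220 0  [ 21  41 130]
225 27 (np.int64(242), np.int64(268)) [ 20  87 123]
230 35 (np.int64(238), np.int64(272)) [ 20  82 153]
235 40 (np.int64(235), np.int64(274)) [ 20  85 150]
240 43 (np.int64(234), np.int64(276)) [ 20  85 120]
245 43 (np.int64(234), np.int64(276)) [21 76 77]
250 43 (np.int64(234), np.int64(276)) [ 20  84 142]
255 37 (np.int64(237), np.int64(273)) [ 20  84 121]
260 27 (np.int64(242), np.int64(268)) [ 20  85 123]
265 0  [ 23  25 124]
270 0  [ 18   9 137]
```

```bash
python3 -m pendant '{"dp":[[0,0,-0.04],[-0.02,0,-0.075],[-0.075,0.002,-0.075],[-0.13,0.004,-0.075],[-0.185,0.006,-0.075],[-0.24,0.009,-0.075],[-0.295,0.012,-0.07],[-0.334,0.0133,-0.05]],"rotation":[[0,0,0],[0,0,-0.03],[0,0,-0.07],[0,0,-0.11],[0,0,-0.15],[0,0,-0.19],[0,0,-0.235],[0,0,-0.235]]}'
python3 -m pendant '{"dp":[[0,0,0],[0,0,0]],"rotation":[[0,0,0],[0,0,0]]}'
python3 - <<'E'
from h import *
c=np.load("pics/w8.npy",allow_pickle=True).item()
print(plane(c,(255,220),0,c["T"],True)[0]-[0,12.5,0],plane(c,(255,246),13,c["T"],True)[0],plane(c,(255,263),12,c["T"],True)[0]+[0,12.5,0])
c=snap("w9")
g=c["pixels"].astype(int)[:,:,:].max(2)
for v in range(120,225,5): 
    i=np.where(g[v,200:310]>70)[0]; print(v,"".join("#" if x>70 else "." for x in g[v,210:300:2]))
E
```

```text
time: 13.02
tool_pos: [442.2, -93.2, 57.1]
tcp_rot: [3.139, 0.002, 1.805]
contact_force: [0.4, -0.2, -0.6]
grip_width: 24.1
finger_force: 30.0
time: 13.28
tool_pos: [441.1, -90.2, 56.6]
tcp_rot: [-3.141, -0.001, 1.805]
contact_force: [0.5, 0.2, 0.2]
grip_width: 23.6
finger_force: 30.0
[427.49306159 244.14387224   0.        ] [427.47708153 245.78653706  13.        ] [427.46779562 246.17886319  12.        ]
120 #############################################
125 #############################################
130 #############################################
135 #############################################
140 #############################################
145 #############################################
150 #############################################
155 #############################################
160 #############################################
165 #############################################
170 #############################################
175 #############################################
180 .............................................
185 .............................................
190 .............................................
195 .............................................
200 ...................#######...................
205 #..............###############...............
210 #............###################.............
215 #............####################............
220 #............####################............
```

```bash
python3 -m pendant '{"dp":[[-0.0015,0,0.015],[-0.0015,0,0.028],[-0.0015,0,0.036],[-0.0015,0,0.038],[-0.0015,0,0.038]],"rotation":[[0,0,0],[0,0,0],[0,0,0],[0,0,0],[0,0,0]]}'
python3 -m pendant '{"dp":[[0,0,0],[0,0,0],[0,0,-0.03],[0,0,-0.08],[0,0,-0.13]],"rotation":[[0,0,0],[0,0,0],[0,0,0],[0,0,0],[0,0,0]]}' 0.038
python3 -m pendant '{"dp":[[0.05,0.015,0],[0.105,0.03,0],[0.16,0.06,0],[0.205,0.11,0],[0.235,0.165,0],[0.25,0.22,0],[0.26,0.267,0],[0.26,0.267,0]],"rotation":[[0,0,-0.1],[0,0,-0.25],[0,0,-0.4],[0,0,-0.55],[0,0,-0.7],[0,0,-0.85],[0,0,-1.0],[0,0,-1.145]]}'
python3 -m pendant '{"dp":[[0,0,0],[0,0,0]],"rotation":[[0,0,0],[0,0,0]]}'
python3 - <<'E'
from h import *
c=snap("w10");s=vision.capture("side")
k=c["pixels"][:,:,::-1]
a=cv2.resize(k[0:300],(512,300))
b=cv2.resize(s["pixels"][245:370,165:265,::-1],(240,300),interpolation=3)
cv2.imwrite("pics/w10c.png",np.hstack([a,b]))
print(c["T"][:3,3])
E
```

```text
time: 13.95
tool_pos: [441.9, -92.0, 18.8]
tcp_rot: [3.141, -0.0, 1.806]
contact_force: [0.1, -0.0, 0.1]
grip_width: 23.9
finger_force: 30.0
time: 14.58
tool_pos: [441.5, -92.1, 150.2]
tcp_rot: [-3.141, -0.0, 1.806]
contact_force: [1.4, 0.4, -0.7]
grip_width: 37.9
finger_force: 0.0
time: 15.58
tool_pos: [642.8, 224.2, 147.1]
tcp_rot: [3.141, -0.0, 2.957]
contact_force: [-0.5, 0.0, 0.4]
grip_width: 37.8
finger_force: 0.0
time: 15.82
tool_pos: [640.6, 222.7, 149.0]
tcp_rot: [3.142, -0.0, 2.948]
contact_force: [-0.1, -0.2, -0.2]
grip_width: 38.1
finger_force: 0.0
[559.1242906  239.10828411 307.27806287]
```

View pics/w10c.png

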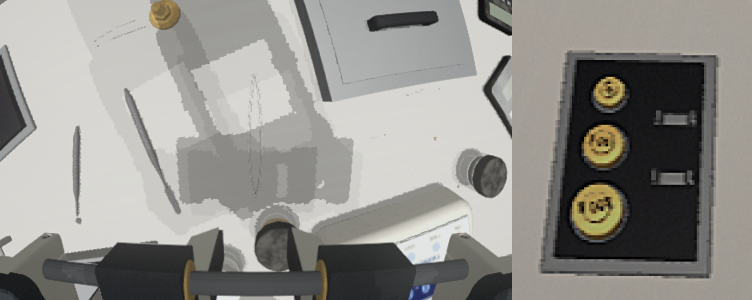

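The picture shows weight_50 in its well too. The tweezers run vertically from (254,75) to (256,192), the lid is at (400,50) and its handle at (403,21).

```bash
python3 - <<'E'
from h import *
c=np.load("pics/w10.npy",allow_pickle=True).item()
g=cv2.cvtColor(c["pixels"],cv2.COLOR_RGB2GRAY).astype(float)
d=cv2.blur(g,(25,3))-g
for v in range(66,202,6):
    i=np.where(d[v,236:276]>12)[0]+236; print(v,i.tolist())
p=plane(c,[(254,73),(255,193)],5,c["T"],True);print(p.round(1),p.mean(0).round(1),np.degrees(np.arctan2(*(p[0]-p[1])[1::-1])),np.linalg.norm(p[0]-p[1]))
# lid: corners top z=42
h=plane(c,[(367,22),(437,17)],58,c["T"],True);print("handle",h.round(1))
q=plane(c,[(318,0),(340,86),(476,74)],42,c["T"],True);print("lid",q.round(1))
o=get_obs();print(o["tool_pos"],o["tcp_rot"])
E
```

```text
66 [275]
72 []
78 [254, 255]
84 [253, 256]
90 [253, 258]
96 [252, 259]
102 [249, 250, 258]
108 [251, 259, 260]
114 [248, 259, 261]
120 [274, 275]
126 [249, 250, 262, 263]
132 [246, 247, 250, 260]
138 []
144 [260]
150 [250]
156 []
162 []
168 [259]
174 []
180 [258]
186 [257]
192 [255, 256]
198 []
[[530.6 244.    5. ]
 [653.6 220.7   5. ]] [592.1 232.3   5. ] 169.29473788854233 125.16268511070285
handle [[503.9 348.7  58. ]
 [499.6 425.9  58. ]]
lid [[475.1 313.4  42. ]
 [557.9 317.4  42. ]
 [557.1 480.3  42. ]]
[640.64912321 222.59381506 149.27311863] [3.14135659e+00 3.61161684e-04 2.94869870e+00]
```

```bash
python3 -m pendant '{"dp":[[0.02,0,0.02],[0.049,0,0.05],[0.049,0,0.09],[0.049,0,0.12],[0.049,0,0.138],[0.049,0,0.144],[0.049,0,0.1465],[0.049,0,0.1465]],"rotation":[[0,0,0],[0,0,0],[0,0,0],[0,0,0],[0,0,0],[0,0,0],[0,0,0],[0,0,0]]}' 0.036
python3 -m pendant '{"dp":[[0,0,0],[0,0,0],[0,0,0],[0,0,0],[0,0,0]],"rotation":[[0,0,0],[0,0,0],[0,0,0],[0,0,0],[0,0,0]]}' 0.005
```

```text
time: 16.92
tool_pos: [593.4, 232.3, 3.2]
tcp_rot: [3.141, 0.002, 2.951]
contact_force: [0.5, 0.1, -0.4]
grip_width: 36.2
finger_force: 0.0
time: 17.55
tool_pos: [593.0, 232.2, 2.6]
tcp_rot: [3.141, 0.0, 2.951]
contact_force: [-0.3, 0.5, 2.5]
grip_width: 13.4
finger_force: 30.0
```

```bash
python3 -m pendant '{"dp":[[0,0,-0.05],[0.02,-0.02,-0.1],[0.05,-0.07,-0.11],[0.075,-0.13,-0.11],[0.08,-0.19,-0.11],[0.075,-0.25,-0.11],[0.05,-0.31,-0.11],[0.03,-0.35,-0.11]],"rotation":[[0,0,0],[0,0,0.1],[0,0,0.27],[0,0,0.45],[0,0,0.63],[0,0,0.81],[0,0,0.98],[0,0,1.145]]}'
python3 -m pendant '{"dp":[[0,0,0],[0,0,0]],"rotation":[[0,0,0],[0,0,0]]}'
python3 - <<'E'
from h import *
o=get_obs();print(o["tool_pos"],o["tcp_rot"],o["grip_width"],o["finger_force"])
T=toolT(o);print((T[:3,:3].T@(np.array([508.9,-121.6,24.6])-o["tool_pos"])).round(1), 1.806-o["tcp_rot"][2])
c=snap("w11")
q=c["pixels"]; cv2.imwrite("pics/w11c.png",cv2.resize(q[0:300,100:400,::-1],(600,600),interpolation=3))
E
```

```text
time: 18.55
tool_pos: [497.0, -108.3, 112.4]
tcp_rot: [3.141, 0.0, 1.799]
contact_force: [0.9, -0.3, 0.2]
grip_width: 13.2
finger_force: 30.0
time: 18.8
tool_pos: [496.4, -105.2, 111.8]
tcp_rot: [-3.141, -0.001, 1.807]
contact_force: [0.5, -0.6, 0.0]
grip_width: 13.4
finger_force: 30.0
[ 496.36412434 -105.22237353  111.83601733] [-3.14067817e+00 -1.10606025e-03  1.80669635e+00] 13.401444167555265 29.999543844605796
[-19.    8.4  87.2] -0.000696348634938726
```

View pics/w11c.png

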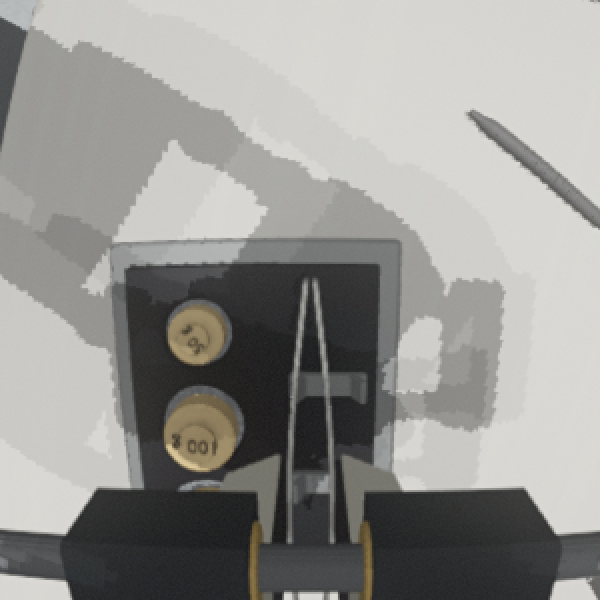

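The tweezers are held straight, with the tip at crop (310,280). The near cradle is at (333,388), to the right of the tool axis as expected.

```bash
python3 - <<'E'
from h import *
c=np.load("pics/w11.npy",allow_pickle=True).item();o=get_obs();T=toolT(o)
loc=lambda P:((P-o["tool_pos"])@T[:3,:3]).round(1)
print("tip",loc(plane(c,(255,139.5),114,c["T"],True)))
for z in(28,33):print("cradle L/R/mid",z,loc(plane(c,[(246,187),(283,187),(264.5,193)],z,c["T"],True)))
print("case corners z16",loc(plane(c,[(163,133),(290,132)],16,c["T"],True)))
X=lambda x,y,z:np.array([476.8-.972*x+.233*y,-133.4-.233*x-.972*y,z])
print("model cradle -28:",loc(X(-34,-28,33)),"corners",loc(X(56,-80,16)),loc(X(-56,-80,16)))
E
```

```text
tip [[62.4 -0.7 -2. ]]
cradle L/R/mid 28 [[10.9 -8.4 83.9]
 [10.8 23.1 83.9]
 [ 5.5  7.3 83.9]]
cradle L/R/mid 33 [[12.3 -8.3 78.9]
 [12.3 22.6 78.9]
 [ 7.1  7.2 78.9]]
case corners z16 [[ 57.3 -81.8  96. ]
 [ 56.5  29.3  96. ]]
model cradle -28: [ 4.6  8.3 78.9] corners [ 56.7 -81.5  96. ] [56.5 30.4 96. ]
```

```bash
python3 -m pendant '{"dp":[[-0.019,0.008,0],[-0.019,0.008,0.03],[-0.019,0.008,0.055],[-0.019,0.008,0.07],[-0.019,0.008,0.078],[-0.019,0.008,0.083],[-0.019,0.008,0.0865],[-0.019,0.008,0.0865]],"rotation":[[0,0,0],[0,0,0],[0,0,0],[0,0,0],[0,0,0],[0,0,0],[0,0,0],[0,0,0]]}'
```

```text
time: 19.85
tool_pos: [509.3, -122.5, 25.9]
tcp_rot: [3.141, 0.0, 1.806]
contact_force: [-0.5, 0.1, -0.2]
grip_width: 13.3
finger_force: 30.0
```

```bash
python3 -m pendant '{"dp":[[0,0,0.0008],[0,0,0.0008]],"rotation":[[0,0,0],[0,0,0]]}'
python3 -m pendant '{"dp":[[0,0,0],[0,0,0],[0,0,0],[0,0,-0.03],[0,0,-0.08],[0,0,-0.14],[0,0,-0.17]],"rotation":[[0,0,0],[0,0,0],[0,0,0],[0,0,0],[0,0,0],[0,0,0],[0,0,0]]}' 0.03
python3 -m pendant '{"dp":[[0.04,0,0],[0.1,0.01,0],[0.16,0.02,0],[0.22,0.04,0],[0.275,0.055,0],[0.33,0.07,0],[0.385,0.085,0],[0.43,0.099,0]],"rotation":[[0,0,0.02],[0,0,0.05],[0,0,0.08],[0,0,0.11],[0,0,0.15],[0,0,0.19],[0,0,0.235],[0,0,0.235]]}'
python3 -m pendant '{"dp":[[0,0,0],[0,0,0]],"rotation":[[0,0,0],[0,0,0]]}'
python3 - <<'E'
from h import *
c=snap("w12");s=vision.capture("side");s2=vision.capture("scene")
a=cv2.resize(c["pixels"][0:300,:,::-1],(512,300))
b=cv2.resize(s["pixels"][245:370,165:265,::-1],(240,300),interpolation=3)
d=cv2.resize(s2["pixels"][210:300,285:405,::-1],(400,300),interpolation=3)
top=np.hstack([a,b]);bot=np.zeros((300,752,3),np.uint8);bot[:,:400]=d
cv2.imwrite("pics/w12c.png",np.vstack([top,bot]))
g=c["pixels"].max(2)
m=(g<50).astype(np.uint8);m[290:]=0
n,l,st,ce=cv2.connectedComponentsWithStats(m)
for i in range(1,n):
    if st[i,4]>100: print(st[i],ce[i].round(1),plane(c,ce[i],63,c["T"],True)[0].round(1))
E
```

```text
time: 20.1
tool_pos: [509.3, -122.5, 25.1]
tcp_rot: [3.141, 0.0, 1.806]
contact_force: [-0.0, -0.4, 0.2]
grip_width: 13.1
finger_force: 30.0
time: 20.98
tool_pos: [510.1, -122.7, 198.3]
tcp_rot: [3.138, 0.003, 1.806]
contact_force: [-0.4, -0.8, -0.8]
grip_width: 29.9
finger_force: 0.0
time: 21.98
tool_pos: [504.9, 321.1, 194.9]
tcp_rot: [3.141, -0.0, 1.571]
contact_force: [0.9, -0.5, 0.2]
grip_width: 30.1
finger_force: 0.0
time: 22.22
tool_pos: [505.1, 318.3, 194.6]
tcp_rot: [-3.141, 0.001, 1.571]
contact_force: [-0.7, -0.3, 0.6]
grip_width: 30.0
finger_force: 0.0
[387  12  23  37 184] [393.8  32.6] [646.7 481.6  63. ]
[248 119  13  29 152] [254.  137.4] [503.2 365.8  63. ]
[ 106  244   98   46 3847] [154.2 267.6] [384.1 215.6  63. ]
[218 253  11  19 134] [223.9 263.1] [468.7 225.4  63. ]
[313 257  90  33 771] [351.  268.7] [618.  214.4  63. ]
[  0 272  39  18 532] [ 16.1 282. ] [125.7 160.7  63. ]
[472 273  40  17 530] [494.3 282.1] [882.8 160.4  63. ]
```

View pics/w12c.png

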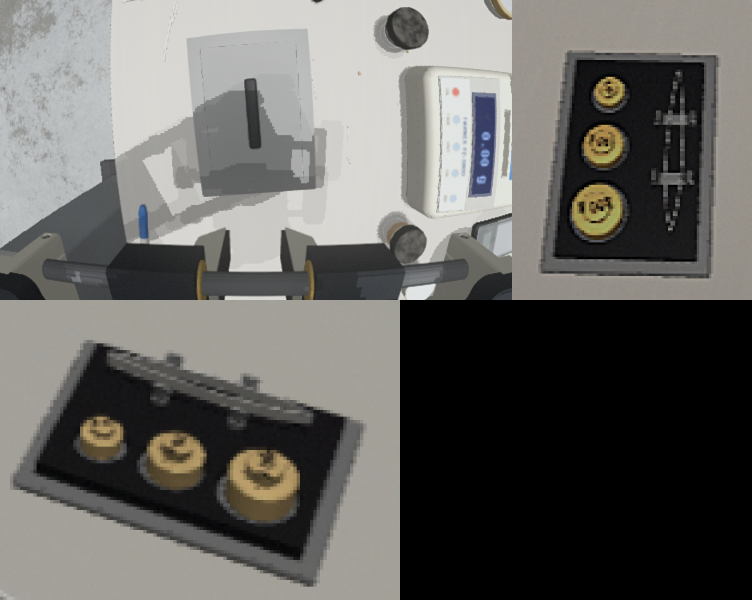

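The tweezers lie in both cradles and all the weights are in. Lid top corners are at (187,38), (306,29), (315,187) and (203,195), and the handle runs from (250,79) to (256,148).

```bash
python3 - <<'E'
from h import *
c=np.load("pics/w12.npy",allow_pickle=True).item()
p=plane(c,[(187,38),(306,29),(315,187),(203,195)],42,c["T"],True)
print(p.round(1),p.mean(0).round(1),cv2.minAreaRect(p[:,:2].astype(np.float32)))
e=(p[0]+p[1]-p[2]-p[3]);print("y-axis dir deg",np.degrees(np.arctan2(e[1],e[0])))
g=c["pixels"].max(2);m=(g<62)[70:156,235:270];v,u=np.nonzero(m)
w=plane(c,np.c_[u+235,v+70],63,c["T"],True);r=cv2.minAreaRect(w[:,:2].astype(np.float32));print("handle",len(u),u.min()+235,u.max()+235,v.min()+70,v.max()+70,r)
x,y,_,_=cv2.fitLine(w[:,:2].astype(np.float32),2,0,.01,.01).ravel()[[0,1,2,3]];print(np.degrees(np.arctan2(y,x)))
o=get_obs();print(o["tool_pos"],o["tcp_rot"])
E
```

```text
[[433.5 471.2  42. ]
 [556.9 479.9  42. ]
 [570.4 309.   42. ]
 [446.3 299.8  42. ]] [501.8 390.   42. ] ((501.9474182128906, 390.1441650390625), (124.44306945800781, 171.9473876953125), 4.273082733154297)
y-axis dir deg 94.39693657987983
handle 617 245 260 82 148 ((501.6321105957031, 387.86962890625), (11.096508026123047, 65.26090240478516), 4.605030536651611)
-84.94278
[505.55184877 317.51133692 195.10136908] [3.14158864e+00 2.07887162e-04 1.56916373e+00]
```

```bash
python3 -m pendant '{"dp":[[0.035,-0.0015,0],[0.071,-0.0034,0.03],[0.071,-0.0034,0.07],[0.071,-0.0034,0.11],[0.071,-0.0034,0.135],[0.071,-0.0034,0.145],[0.071,-0.0034,0.148],[0.071,-0.0034,0.148]],"rotation":[[0,0,-0.04],[0,0,-0.079],[0,0,-0.079],[0,0,-0.079],[0,0,-0.079],[0,0,-0.079],[0,0,-0.079],[0,0,-0.079]]}' 0.034
python3 -m pendant '{"dp":[[0,0,0],[0,0,0],[0,0,0],[0,0,0],[0,0,0]],"rotation":[[0,0,0],[0,0,0],[0,0,0],[0,0,0],[0,0,0]]}' 0.004
```

```text
time: 23.38
tool_pos: [502.6, 389.9, 48.0]
tcp_rot: [3.14, -0.001, 1.649]
contact_force: [0.7, -0.4, 0.9]
grip_width: 33.9
finger_force: 0.0
time: 24.0
tool_pos: [502.2, 390.0, 47.4]
tcp_rot: [3.141, -0.0, 1.65]
contact_force: [-0.5, -1.2, 4.8]
grip_width: 11.7
finger_force: 30.0
```

```bash
python3 -m pendant '{"dp":[[0,0,-0.02],[0,0,-0.06],[-0.01,0,-0.09],[-0.04,-0.005,-0.1],[-0.085,-0.011,-0.1],[-0.13,-0.017,-0.1],[-0.175,-0.022,-0.1],[-0.22,-0.028,-0.1]],"rotation":[[0,0,0],[0,0,0],[0,0,0],[0,0,0],[0,0,0],[0,0,0],[0,0,0],[0,0,0]]}'
python3 -m pendant '{"dp":[[-0.045,-0.006,0],[-0.09,-0.012,0],[-0.135,-0.018,0],[-0.18,-0.024,0],[-0.225,-0.029,0],[-0.265,-0.034,0],[-0.29,-0.0375,0],[-0.30,-0.0387,0]],"rotation":[[0,0,-0.02],[0,0,-0.05],[0,0,-0.08],[0,0,-0.11],[0,0,-0.14],[0,0,-0.157],[0,0,-0.157],[0,0,-0.157]]}'
python3 -m pendant '{"dp":[[0,0,0],[0,0,0],[0,0,0]],"rotation":[[0,0,0],[0,0,0],[0,0,0]]}'
python3 - <<'E'
from h import *
o=get_obs();print(o["tool_pos"],o["tcp_rot"]);T=toolT(o)
print((T[:3,:3].T@(np.array([476.8,-133.4,53])-o["tool_pos"])).round(1))
c=snap("w13")
g=cv2.cvtColor(c["pixels"],cv2.COLOR_RGB2GRAY)
loc=lambda P:((P-o["tool_pos"])@T[:3,:3]).round(1)
zt=o["tool_pos"][2]-47.3+42
e=cv2.Canny(g,30,80)
for u in(200,220,290,310): print("col",u,np.where(e[:200,u])[0].tolist())
for v in(120,150,180): print("row",v,np.where(e[v,60:450])[0]+60)
# predicted lid top corners if centred at TCP
for y in(-63,63): 
    P=T[:3,:3]@np.array([87,y,5.3])+o["tool_pos"]; print(y,proj(c,P,c["T"],True).round(1))
    P=T[:3,:3]@np.array([40,y,5.3])+o["tool_pos"]; print(y,proj(c,P,c["T"],True).round(1))
E
```

```text
time: 25.0
tool_pos: [490.7, 166.8, 146.3]
tcp_rot: [-3.14, 0.0, 1.65]
contact_force: [1.2, -0.6, -2.1]
grip_width: 11.7
finger_force: 30.0
time: 26.0
tool_pos: [475.9, -134.8, 146.3]
tcp_rot: [-3.141, -0.001, 1.805]
contact_force: [-1.1, -0.3, -2.0]
grip_width: 11.4
finger_force: 30.0
time: 26.38
tool_pos: [476.5, -132.9, 146.9]
tcp_rot: [-3.142, -0.0, 1.808]
contact_force: [0.6, 0.3, -2.6]
grip_width: 11.6
finger_force: 30.0
[ 476.52084803 -132.86001385  146.85900476] [-3.14154128e+00 -3.45782281e-04  1.80809411e+00]
[-0.6  0.1 93.9]
col 200 [44, 45, 71, 72, 91, 95, 97, 120, 122, 153, 160]
col 220 [55, 56, 69, 70, 82, 83, 84, 91, 94, 106, 107, 108, 109, 110, 120, 122, 125, 174, 175]
col 290 [91, 94, 96, 98, 195]
col 310 [92, 95, 97, 107, 196]
row 120 [123 145 199 200 201 202 203 204 205 206 213 214 215 216 217 218 219 220
 224 230 231 232 233 235 238 239 240 241 242 244 245 246 247 248 251 252
 253 254 255 256 257 259 260 261 263 264 323 365]
row 150 [121 146 186 187 188 203 351 363]
row 180 [116 149 165 170 171 177 239 240 241 242 243 244 245 361 446]
-63 [[144.7  98.8]]
-63 [[149.9 178.6]]
63 [[367.1  98.7]]
63 [[362.  178.4]]
```

```bash
python3 -m pendant '{"dp":[[0,0,0.02],[0,0,0.045],[0,0,0.065],[0,0,0.077],[0,0,0.082],[0,0,0.086],[0,0,0.089],[0,0,0.09]],"rotation":[[0,0,0],[0,0,0],[0,0,0],[0,0,0],[0,0,0],[0,0,0],[0,0,0],[0,0,0]]}'
python3 -m pendant '{"dp":[[0,0,0.001],[0,0,0.0025],[0,0,0.0035],[0,0,0.0035]],"rotation":[[0,0,0],[0,0,0],[0,0,0],[0,0,0]]}'
```

```text
time: 27.42
tool_pos: [476.6, -133.9, 57.0]
tcp_rot: [3.141, 0.0, 1.807]
contact_force: [0.2, 0.6, -3.1]
grip_width: 11.3
finger_force: 30.0
time: 27.92
tool_pos: [476.5, -133.8, 53.4]
tcp_rot: [3.142, -0.0, 1.807]
contact_force: [-0.0, -0.1, -2.7]
grip_width: 11.7
finger_force: 30.0
```

```bash
python3 -m pendant '{"dp":[[0,0,0.0005],[0,0,0.001],[0,0,0.001]],"rotation":[[0,0,0],[0,0,0],[0,0,0]]}'
```

```text
time: 28.3
tool_pos: [476.5, -133.8, 53.4]
tcp_rot: [3.141, 0.0, 1.807]
contact_force: [-3.7, 2.1, 8.3]
grip_width: 11.5
finger_force: 30.0
```

Upward contact at TCP z ≈ 53 means the rim is on the plate. I'll release, retreat and check.

```bash
python3 -m pendant '{"dp":[[0,0,0],[0,0,0],[0,0,0],[0,0,-0.02],[0,0,-0.06],[0,0,-0.11],[0,0,-0.16],[0,0,-0.2]],"rotation":[[0,0,0],[0,0,0],[0,0,0],[0,0,0],[0,0,0],[0,0,0],[0,0,0],[0,0,0]]}' 0.034
python3 -m pendant '{"dp":[[0.04,0,0],[0.09,0,0],[0.14,0,0],[0.19,0,0],[0.24,0,0],[0.29,0,0],[0.33,0,0],[0.35,0,0]],"rotation":[[0,0,0],[0,0,0],[0,0,0],[0,0,0],[0,0,0],[0,0,0],[0,0,0],[0,0,0]]}'
python3 - <<'E'
from h import *
S=vision.capture("side");G=vision.capture("scene")
X=lambda x,y,z:np.array([476.8-.972*x+.233*y,-133.4-.233*x-.972*y,z])
K=[X(x,y,48) for x,y in[(63,87),(63,-87),(-63,-87),(-63,87)]]
for n,c in(("side",S),("scene",G)):
    g=cv2.GaussianBlur(cv2.cvtColor(c["pixels"],cv2.COLOR_RGB2GRAY),(3,3),0)
    pred=proj(c,K);print(n,pred.round(1).tolist())
    x0,y0=(pred.min(0)-25).astype(int);x1,y1=(pred.max(0)+30).astype(int)
    e=cv2.Canny(c["pixels"],25,70)
    # fit each predicted top edge to nearest canny pixels; signed distance at its two ends
    vs,us=np.nonzero(e);q=np.c_[us,vs].astype(float)
    for i in range(4):
        a,b=pred[i],pred[(i+1)%4];t=(b-a)/np.linalg.norm(b-a);nn=np.array([t[1],-t[0]])
        s=(q-a)@t;d=(q-a)@nn;L=np.linalg.norm(b-a);k=(s>.1*L)&(s<.9*L)&(abs(d)<6)
        h=np.histogram(d[k],bins=np.arange(-6,7))[0];print(i,h.tolist(),end=" ")
        j=h.argmax()-6;kk=k&(d>=j-.7)&(d<j+1.7);f1=np.polyfit(s[kk]/L,d[kk],1);print("off ends",np.polyval(f1,[0,1]).round(2))
    m=(g<45);y,x=np.nonzero(m[y0:y1,x0:x1]);
    print("handle px",x.mean()+x0,y.mean()+y0,"pred",proj(c,X(0,0,66)).round(1))
E
```

```text
time: 29.3
tool_pos: [476.6, -133.9, 254.5]
tcp_rot: [3.14, 0.001, 1.807]
contact_force: [0.7, -0.1, 0.0]
grip_width: 33.8
finger_force: 0.0
time: 30.3
tool_pos: [393.9, 208.3, 252.3]
tcp_rot: [-3.142, -0.0, 1.809]
contact_force: [0.5, -0.3, -0.0]
grip_width: 34.1
finger_force: 0.0
side [[174.7, 352.3], [186.1, 260.5], [248.3, 262.2], [244.8, 354.2]]
0 [6, 0, 0, 0, 0, 47, 27, 0, 0, 0, 0, 0] off ends [-0.08 -0.15]
1 [26, 0, 0, 0, 0, 32, 18, 0, 0, 0, 0, 0] off ends [-0.04 -0.13]
2 [0, 0, 0, 0, 0, 41, 21, 5, 68, 1, 0, 0] off ends [2.24 2.64]
3 [0, 0, 0, 0, 0, 9, 47, 0, 5, 51, 1, 3] off ends [3.32 3.38]
handle px 200.31514084507043 310.0598591549296 pred [[212.9 302. ]]
scene [[381.3, 277.0], [291.7, 248.1], [313.2, 208.3], [395.7, 232.4]]
0 [24, 60, 0, 0, 0, 48, 24, 0, 0, 0, 0, 0] off ends [-4.97 -4.5 ]
1 [2, 0, 0, 0, 0, 28, 21, 0, 0, 0, 0, 0] off ends [-0.12 -0.04]
2 [0, 0, 0, 0, 0, 15, 51, 0, 0, 0, 0, 0] off ends [0.28 0.26]
3 [0, 0, 0, 0, 0, 22, 9, 7, 13, 20, 0, 0] off ends [-0.29 -0.17]
handle px 352.64207650273227 231.84426229508196 pred [[345.8 233.6]]
```

In both views, all four edges of the lid's top match the seated, level position (z = 48) to within about 0.3 px. I'm handing the job in.

```bash
python3 -c "
from plant import workorder
print(workorder.close_job())"
```

```text
the job is handed in; nothing more can be done
None
```

The three weights are in their wells, the tweezers lie in the cradles and the lid is down all round on the case; the picks and levelling foot were left alone, and the job was handed in at about 30 s on the robot's clock.

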